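Mount a copper tube between the centres of an enameller's turning stand

ROBOT

A 6-joint arm with a two-finger parallel gripper is mounted at the origin on the work surface. World frame = base frame: x ahead of the robot, y to its left, z up, the work surface at z = 0. Lengths are in m, angles in rad, forces in N, time in s.
With the tool pointing down it reaches from about 0.4 to 0.825 m from the base axis. Payload 7 kg.
Tool frame: the origin (TCP) lies at the very end of the fingers, on their centre line; the grasp point (between the pads) lies 19 mm behind it; z points along the fingers, y is the line along which they close (so a half turn about z gives the same grasp; the last joint's range is limited). The gripper opens to 88 mm and grips with 3 to 60 N. Pads are 19 mm wide; open, the fingers measure 130 mm over their backs; the gripper's body (78 mm by 193 mm) begins 47 mm behind the grasp point.
Start: joints at [-0.993, 0.359, 0.012, 0, -1.224, -0.288], TCP at [0.193, -0.647, 0.204] pointing down, gripper open.
Joint ranges: [-3.07, 3.07], [-1.43, 2.12], [-1.02, 1.25], [-3.03, 1.67], [-3.05, -0], [-3.03, 3.03]. Speed limits (rad/s): [2.39, 2.39, 3.01, 3.14, 3.14, 3.14].

INTERFACE

Orientations are given as [roll, pitch, yaw] about the fixed x, y, z axes, in that order (R = Rz(yaw) Ry(pitch) Rx(roll)).
In Python, from station import * gives the robot as it stands.
- The arm moves only by the tool servo_tool, never from a script. Its argument "moves" is a list of rows, each an object of numbers: "jaw": the opening, from 0 (shut) to 1 (fully open); "dx", "dy", "dz": the shift along the world's x, y, z in m; "roll": the turn about the world's z in degrees. A call has exactly 10 rows; each row shifts and turns the commanded pose from where the row before left it; what a row does not reach is not made up. A row lasts 1/8 s, in which the tool goes at most 62.5 mm and 10.7 degrees, less where a joint would pass 70% of its speed; a pose out of reach is approached as far as the arm can. A call with a gripper value outside its range is refused whole. The fingers move at their own pace and stop on an object; "newtons" is the grip in N (left out, the last holds). Time passes only in rows, so rows that do not move let the fingers close, or fill a call up. It gives the time, the measured TCP pose, the force, the opening and the grip force at its end, in the units of the state.
- get_state(): the state, without advancing time (a new reading comes with each control period).
- grab_frame(name): name is "scene" or "top" or "wrist"; returns (picture, depth): 480x640x3 uint8, red, green, blue; 480x640 float32, m along the optical axis (not along the pixel's ray), 0 where there is no reading.
- calibration(name): a dict with "intrinsics" (3x3 intrinsics, pixels), "R" (3x3) and "t" (3): a world point X has camera coordinates R X + t. Camera axes: x right, y down, z forward; pixel columns grow to the right and rows downward; lengths in m; the calibration is good to about 2 mm. A picture is of the moment at which its call begins: read the wrist's pose just before it. calibration takes no time and is no camera call; for the wrist camera it gives the pose at the moment of the call.
- job_done(): hands the job in; it is judged then, once.
The state is a dict: "t": time; "q": joint angles; "qd": joint speeds; "joint_efforts": joint torques, N m; "eef_pos": TCP position; "ee_rot": TCP orientation; "force": force on the tool from outside, world axes, zero at the start; "moment": the same for the moment, N m; "width": finger opening in m; "gripper_force": force on a finger pad.
Only numpy, scipy, OpenCV 4.12 (cv2) and the standard library are available. Lean on these libraries where they do the work, as an engineer would, in place of code of your own. Each camera call takes 0.05 s, during which the arm holds its last target. There are 200 camera calls.

TASK

Mount the bare copper tube in the turning stand so it can be wired and enamelled all round: lay it on the stand's two white rests between the pointed centres, let go, then wind the tailstock up with its red-knobbed hand crank (clockwise, several turns; do not push the tailstock itself) until both centres are fully home in the ends of the tube and it has been lifted off the rests. Leave the finished blue tube lying on the wooden rack.

Things in the scene. Friction and masses are not known exactly. Their poses are not given: they have to be found in the camera images.
- copper_tube: bare copper tube to be mounted, open at both ends: 150 mm long, 30 mm outside, 24 mm inside diameter, about 0.3 kg, lying on the wooden rack. Origin on its axis at mid-length; its y axis runs along the tube (either end may go to either centre)
- blue_tube: finished tube enamelled blue, same size and same axes, on the other place of the rack: leave it there
- rack: light-wood rack on the table, base 150 x 120 x 12 mm (x, y, z), with two places at x = -42.5 and +42.5 mm; each is a pair of V rests at y = -45 and +45 mm, 12 mm thick, that carry a tube along the rack's y with its axis 42 mm above the table. Origin at the centre of its underside
- stand: fixed turning stand, grey bed 80 x 370 x 20 mm (x, y, z), y = -165 to 205. Centre line along its y, x = 0, z = 75. Blue headstock y = 155 to 200, 60 wide, 98 high, cone pointing to -y. Two white V rests at y = -12 and 88 (12 thick, mouth 36 wide) carry a tube with its axis at z = 72, 3 mm below the centre line. Origin: underside, x = y = 0
- head_tip (a point): tip of the fixed head centre: a cone 6 mm across at the tip, 30 mm across at its base 24 mm further to +y of the stand; fixed to the stand at (0, 118, 75) mm
- tailstock: blue block 50 wide, 45 long, top 95 mm above the table, sliding along the stand's y, with a cone like the head's pointing to +y. Origin at its cone's tip, axes as the stand's. At the start the tip is at stand y = -66 to -56 mm (at least 24 mm more than the tube's length is free between the tips); with the tube home about y = +4, each cone 18 mm deep in the tube
- laid (a point): on the stand at (0, 31, 72) mm: where the middle of the tube should lie on the rests, so that it clears both cones while it is lowered
- seated (a point): on the stand at (0, 61, 75) mm: where the middle of the tube is when both centres are home; the tailstock pushes the tube there along the rests
- crank (a joint): angle of the hand crank, rad: 0 fully wound back, growing clockwise as seen from above; each full turn moves the tailstock 40 mm towards the head (0.00637 m per rad), fully home at about 11 rad. Stays where it is left; turning takes about 3 N at the knob; stop at 11.7
- crank_axis (a point): point on the crank's vertical axis at the height to grip the knob, 90 mm above the table; fixed to the stand at (-95, -120, 90) mm
- knob (a point): grip point of the upright red crank knob, 45 mm from the crank's axis; at crank angle 0 it lies to -x of the axis in the stand's frame. The knob is a cylinder 22 mm across, 43 mm high, from 69 to 112 mm above the table, free to spin on its pin, so it can be held without turning the hand
Not all that is in view belongs to the job. Of the things shaped like the copper_tube, the copper one is meant.

How it is judged:
By the outcome, as a careful person would: the job done as asked, in the order asked, and still so for the second after the job is handed in, with the robot touching nothing.
It also fails if it takes over 64 s, if anything falls off the work surface, if the arm or the gripper's body presses on something with over 40 N, if the wrist force passes 120 N, or if a joint passes its speed limit or range.

## Working session

There is one attempt and no reset: what is moved stays moved. The work goes in short steps, Python scripts to look and compute and a tool call to move; the robot and the scene stay as the last step left them, time stands still between calls to the robot, and variables do not carry over. Pictures are saved under pics/ and viewed, at most 10 in all, crops included, and the job is handed in when it is done.

Besides the shell and the picture viewer there is one more tool, called after "Request:" as name(argument=value, ...), one argument or row to a line, values as JSON. servo_tool: Moves the arm, as the interface text tells. Its arguments: {"type":"object","properties":{"moves":{"type":"array","items":{"type":"object","properties":{"jaw":{"type":"number"},"dx":{"type":"number"},"dy":{"type":"number"},"dz":{"type":"number"},"roll":{"type":"number"}}}},"newtons":{"type":"number"}},"required":["moves"]}

```bash
ls; mkdir -p pics
python3 - <<'E'
from station import *
import cv2,numpy as np
s=get_state();print(s['t'],s['eef_pos'],s['ee_rot'],s['width'])
for n in ("scene","top"):
    p,d=grab_frame(n);cv2.imwrite(f'pics/{n}0.png',p[:,:,::-1]);np.savez(f'{n}0.npz',p=p,d=d)
    c=calibration(n);print(n,c)
E
```

```text
pics
0.0 [ 0.19271125 -0.64637202  0.20284019] [ 3.13999303e+00 -1.20618683e-04 -2.85192853e+00] 0.08731183689662539
scene {'intrinsics': array([[624.30528039,   0.        , 324.80866048],
       [  0.        , 624.30528039, 230.78191059],
       [  0.        ,   0.        ,   1.        ]]), 'R': array([[-0.64169012,  0.76684442,  0.01354358],
       [ 0.49552293,  0.42799915, -0.75582654],
       [-0.585398  , -0.47829527, -0.65463182]]), 't': array([ 0.26254276, -0.23010722,  1.42622613])}
top {'intrinsics': array([[441.40695267,   0.        , 328.96646351],
       [  0.        , 441.40695267, 247.3076177 ],
       [  0.        ,   0.        ,   1.        ]]), 'R': array([[-0.22075932, -0.97531673, -0.00475359],
       [-0.95303534,  0.21674698, -0.21152868],
       [ 0.20733779, -0.04216659, -0.97736023]]), 't': array([0.17737086, 0.49515195, 0.79743942])}
```

View pics/scene0.png

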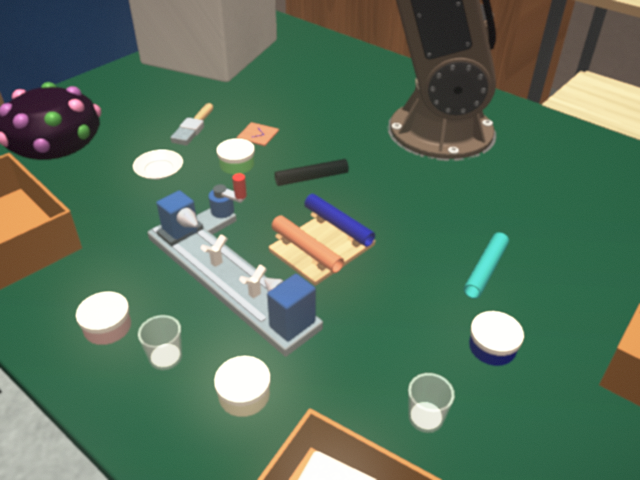

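View pics/top0.png

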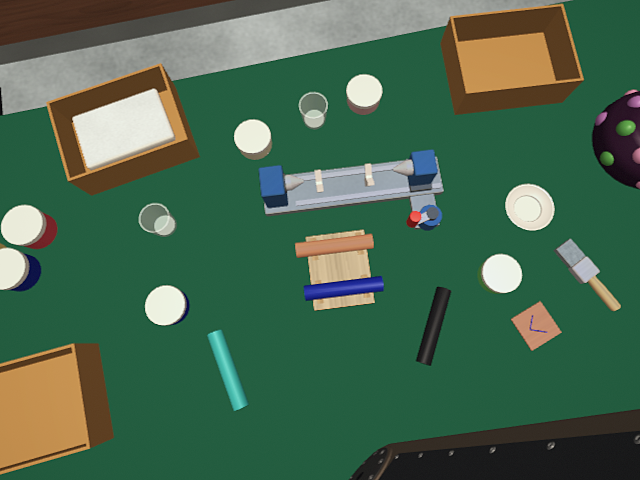

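The copper tube is at scene (307,243) and top (334,245). Things it could be mistaken for:
- blue tube: scene (340,218), top (343,288)
- teal stick: scene (487,265), top (227,370)
- black stick: scene (312,172), top (433,326)

By the description I choose the copper-coloured one on the rack. The red knob is at top (415,217). The headstock is at top (272,187) and the tailstock at top (425,165).

```bash
cat > h.py <<'E'
import cv2,numpy as np
from station import *
def ray(c,uv):
    d=np.linalg.inv(c['intrinsics'])@np.array([uv[0],uv[1],1.]); R=c['R']
    return -R.T@c['t'], R.T@d
def plane(c,uv,z):
    o,d=ray(c,uv); return o+d*(z-o[2])/d[2]
def tri(c1,a,c2,b):
    o1,d1=ray(c1,a);o2,d2=ray(c2,b)
    A=np.stack([d1,-d2],1);s=np.linalg.lstsq(A,o2-o1,rcond=None)[0]
    p,q=o1+s[0]*d1,o2+s[1]*d2; return (p+q)/2,np.linalg.norm(p-q)
def cloud(c,d,m):
    v,u=np.nonzero(m&(d>0)); z=d[v,u]
    X=(np.linalg.inv(c['intrinsics'])@np.stack([u,v,np.ones_like(u)]))*z
    return (c['R'].T@(X-c['t'][:,None])).T
def mask(p,h0,h1,s0=90,v0=40,v1=255,s1=255):
    hsv=cv2.cvtColor(p,cv2.COLOR_RGB2HSV); return cv2.inRange(hsv,(h0,s0,v0),(h1,s1,v1))
def blobs(m,amin=30):
    n,l,st,ce=cv2.connectedComponentsWithStats(m)
    return [(st[i],ce[i],l==i) for i in range(1,n) if st[i][4]>=amin]
E
python3 - <<'E'
from h import *
np.set_printoptions(precision=4,suppress=True)
roi={'scene':(140,170,240,200),'top':(240,140,220,180)}
for n in ('scene','top'):
    f=np.load(n+'0.npz');p,d=f['p'],f['d'];c=calibration(n);x,y,w,h=roi[n]
    z=np.zeros(d.shape,np.uint8);z[y:y+h,x:x+w]=255
    for nm,m in (('copper',mask(p,4,13,120,100)),('bluetube',mask(p,117,125,180,60)),('bluestk',mask(p,106,116,110,40)),('red',mask(p,0,3,150,80))):
        for st,ce,l in blobs(m&z,25):
            P=cloud(c,d,l); r=cv2.minAreaRect(np.argwhere(l)[:,::-1].astype(np.float32))
            print(n,nm,st,ce,'rect',np.round(cv2.boxPoints(r),1).tolist(),'\n   med',np.median(P,0),'z95',np.percentile(P[:,2],95) if len(P) else 0)
for n in roi:
    x,y,w,h=roi[n];p=np.load(n+'0.npz')['p'][y:y+h,x:x+w,::-1]
    cv2.imwrite(f'pics/c_{n}.png',cv2.resize(p,None,fx=3,fy=3,interpolation=cv2.INTER_CUBIC))
E
```

```text
scene copper [232 173  14  23  41] [240.9512 180.5122] rect [[230.8000030517578, 176.39999389648438], [239.8000030517578, 169.5], [254.0, 188.10000610351562], [245.0, 195.0]] 
   med [ 0.5248 -0.0918  0.102 ] z95 0.11331523012137482
scene copper [ 272  216   72   57 1087] [307.5133 244.1831] rect [[269.29998779296875, 225.39999389648438], [279.1000061035156, 212.10000610351562], [345.3999938964844, 261.0], [335.6000061035156, 274.3999938964844]] 
   med [0.5319 0.0651 0.0515] z95 0.05735658192157107
scene bluestk [158 191  35  23 435] [174.4391 201.9264] rect [[156.8000030517578, 201.60000610351562], [185.1999969482422, 187.39999389648438], [192.60000610351562, 202.1999969482422], [164.1999969482422, 216.39999389648438]] 
   med [ 0.6362 -0.1447  0.0955] z95 0.09776315836281081
scene bluestk [209 191  19  12  95] [216.4737 198.3263] rect [[207.3000030517578, 198.0], [211.3000030517578, 190.60000610351562], [227.39999389648438, 199.1999969482422], [223.5, 206.60000610351562]] 
   med [ 0.5516 -0.1376  0.0567] z95 0.058741321413967276
scene bluestk [305 194  69  40  85] [338.7294 210.9
[... 1687 characters left out ...]
 rect [[257.70001220703125, 167.89999389648438], [282.5, 164.8000030517578], [287.5, 204.8000030517578], [262.70001220703125, 207.89999389648438]] 
   med [0.6516 0.1432 0.0985] z95 0.10121048324642595
top bluestk [419 205  22  25 220] [430.0182 218.55  ] rect [[418.70001220703125, 228.60000610351562], [420.5, 204.10000610351562], [441.0, 205.60000610351562], [439.20001220703125, 230.0]] 
   med [ 0.5287 -0.1398  0.0563] z95 0.05933954018496729
top red [407 211  14  16 157] [413.4522 218.5541] rect [[405.0, 224.0], [412.6000061035156, 208.8000030517578], [422.20001220703125, 213.60000610351562], [414.6000061035156, 228.8000030517578]] 
   med [ 0.5285 -0.0963  0.1121] z95 0.11467285888869824
```

View pics/c_top.png

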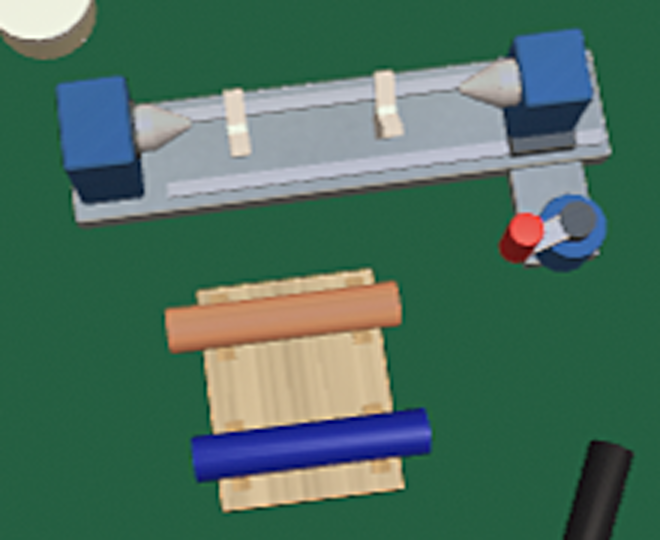

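View pics/c_scene.png

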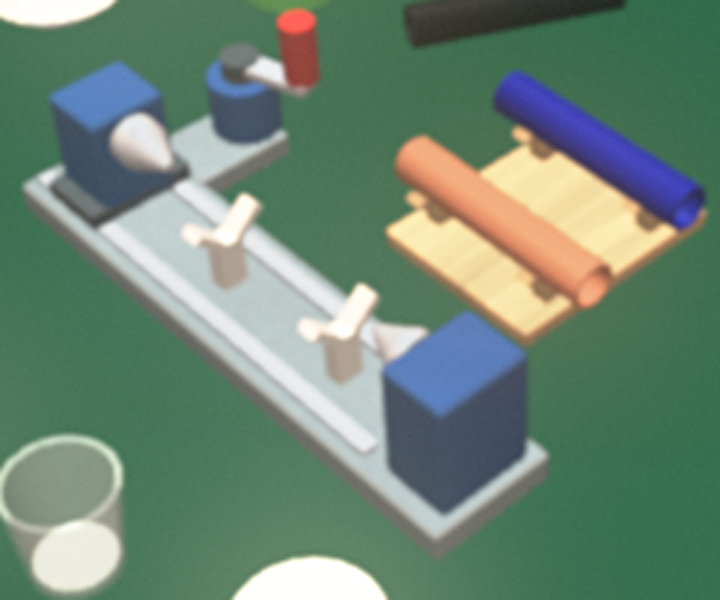

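The crops confirm the choice: the copper tube is on the rack place nearer the stand (top crop centre (283,316)), with the blue one beside it. The red knob is at crop (522,237) and the crank axis cap at about (578,220). Next I measure the poses.

```bash
cat > m1.py <<'E'
from h import *
np.set_printoptions(precision=4,suppress=True)
C={n:calibration(n) for n in('scene','top')};F={n:np.load(n+'0.npz') for n in C}
roi={'scene':(140,170,240,200),'top':(240,140,220,180)}
def M(n,*a):
    x,y,w,h=roi[n];z=np.zeros((480,640),np.uint8);z[y:y+h,x:x+w]=255
    return mask(F[n]['p'],*a)&z
# tube: silhouettes centre line ends in both views
E={}
for n in C:
    m=cv2.morphologyEx(M(n,3,14,90,80),cv2.MORPH_CLOSE,np.ones((5,5)))
    l=max(blobs(m,300),key=lambda b:b[0][4])[2]
    b=cv2.boxPoints(cv2.minAreaRect(np.argwhere(l)[:,::-1].astype(np.float32)))
    L=[np.linalg.norm(b[i]-b[i-1]) for i in range(4)];i=int(np.argmin(L))
    e=[(b[i]+b[i-1])/2,(b[i-2]+b[i-3])/2]; E[n]=sorted(e,key=lambda q:q[0])
    P=cloud(C[n],F[n]['d'],l);c=P.mean(0);print(n,'cloud ctr',np.median(P,0),'ztop',np.percentile(P[:,2],[90,97]), 'y ext',np.percentile(P[:,1],[1,99]),np.percentile(P[:,0],[1,99]))
a=tri(C['scene'],E['scene'][0],C['top'],E['top'][1]);b=tri(C['scene'],E['scene'][1],C['top'],E['top'][0])
print('tube ends',a,b,'mid',(a[0]+b[0])/2,'len',np.linalg.norm(a[0]-b[0]),'dir',(b[0]-a[0]))
# stand blocks top faces from depth
ctr={}
for n in C:
    P=cloud(C[n],F[n]['d'],M(n,104,117,90,40)>0)
    for nm,y0,y1,zt in(('tail',-.2,-.1,.095),('head',.1,.2,.098)):
        Q=P[(P[:,1]>y0)&(P[:,1]<y1)&(abs(P[:,2]-zt)<.006)&(P[:,0]>.57)]
        r=cv2.minAreaRect(Q[:,:2].astype(np.float32));print(n,nm,len(Q),np.median(Q[:,2]),r)
        ctr.setdefault(nm,[]).append(r[0])
    Q=cloud(C[n],F[n]['d'],M(n,0,3,150,80)>0);Q=Q[Q[:,2]>.109]
    r=cv2.minAreaRect(Q[:,:2].astype(np.float32));print(n,'knob top',len(Q),np.median(Q[:,2]),r)
    ctr.setdefault('knob',[]).append(r[0])
h,t=np.mean(ctr['head'],0),np.mean(ctr['tail'],0);k=np.mean(ctr['knob'],0)
yd=(h-t)/np.linalg.norm(h-t);xd=np.array([yd[1],-yd[0]]);o=h-.1775*yd
print('yaw deg',np.degrees(np.arctan2(-yd[0],yd[1])),'origin',o,'tip y',np.linalg.norm(h-t)*-1+.1775+.0465)
ca=o-.095*xd-.12*yd;v=k-ca
print('laid',o+.031*yd,'crank axis',ca,'knob',k,'r',np.linalg.norm(v),'angle',np.arctan2(v@yd,-(v@xd)))
# cap and rests
Pt=cloud(C['top'],F['top']['d'],M('top',0,180,0,20,110,70)>0);s=np.linalg.norm(Pt[:,:2]-ca,axis=1)<.03
print('cap z',np.percentile(Pt[s][:,2],[5,50,95]) if s.any() else None)
E
python3 m1.py
```

```text
scene cloud ctr [0.531  0.0666 0.0516] ztop [0.0567 0.0577] y ext [-0.0198  0.1285] [0.4903 0.5449]
top cloud ctr [0.5234 0.0531 0.0549] ztop [0.0577 0.0588] y ext [-0.0209  0.1264] [0.5065 0.5438]
tube ends (array([ 0.5225, -0.0279,  0.0354]), np.float64(0.007175469793479978)) (array([0.5304, 0.1347, 0.0387]), np.float64(0.014840229854275576)) mid [0.5265 0.0534 0.037 ] len 0.16278763818507253 dir [0.0079 0.1626 0.0033]
scene tail 485 0.09534015815066482 ((0.634216845035553, -0.1461160033941269), (0.044854868203401566, 0.050438739359378815), 83.08222961425781)
scene head 897 0.09831635450861832 ((0.6612361669540405, 0.14571477472782135), (0.04342333599925041, 0.06004919484257698), 84.49638366699219)
scene knob top 71 0.11275341047892432 ((0.5320656895637512, -0.09634135663509369), (0.01939001865684986, 0.017544684931635857), 45.439945220947266)
top tail 567 0.09581698038886233 ((0.6347103118896484, -0.14773167669773102), (0.04418201744556427, 0.050068072974681854), 85.03783416748047)
top head 694 0.09908805665072784 ((0.661956250667572, 0.14312276244163513), (0.04343701899051666, 0.05890902504324913), 84.47188568115234)
top knob top 102 0.11302624331804663 ((0.5311715006828308, -0.09895889461040497), (0.01946154609322548, 0.02012414112687111), 46.8004264831543)
yaw deg -5.32058831038788 origin [ 0.6451 -0.0323] tip y -0.06860330694188792
laid [ 0.648  -0.0015] crank axis [ 0.5394 -0.143 ] knob [ 0.5316 -0.0977] r 0.046006190538177213 angle 1.3075640535973785
cap z [0.0105 0.0703 0.0735]
```

Request:
servo_tool(
  moves=[
    {"dx": 0.0257, "dy": 0.0538, "dz": 0.003, "roll": 6.8, "jaw": 0.55},
    {"dx": 0.0257, "dy": 0.0538, "dz": 0.003, "roll": 6.8, "jaw": 0.55},
    {"dx": 0.0257, "dy": 0.0538, "dz": 0.003, "roll": 6.8, "jaw": 0.55},
    {"dx": 0.0257, "dy": 0.0538, "dz": 0.003, "roll": 6.8, "jaw": 0.55},
    {"dx": 0.0257, "dy": 0.0538, "dz": 0.003, "roll": 6.8, "jaw": 0.55},
    {"dx": 0.0257, "dy": 0.0538, "dz": 0.003, "roll": 6.8, "jaw": 0.55},
    {"dx": 0.0257, "dy": 0.0538, "dz": 0.003, "roll": 6.8, "jaw": 0.55},
    {"dx": 0.0257, "dy": 0.0538, "dz": 0.003, "roll": 6.8, "jaw": 0.55},
    {"dx": 0.0257, "dy": 0.0538, "dz": 0.003, "roll": 6.8, "jaw": 0.55},
    {"dx": 0.0257, "dy": 0.0538, "dz": 0.003, "roll": 6.8, "jaw": 0.55},
  ],
)

```text
t: 1.35
eef_pos: [0.4502, -0.1069, 0.234]
ee_rot: [-3.141, 0.0, -1.661]
force: [0.8, -1.2, -0.5]
width: 0.048
gripper_force: 0.0
```

Request:
servo_tool(
  moves=[
    {"dx": 0.0257, "dy": 0.0538, "jaw": 0.55},
    {"dx": 0.0257, "dy": 0.0538, "jaw": 0.55},
    {"dx": 0.0257, "dy": 0.0538, "jaw": 0.55},
    {"jaw": 0.55},
    {"jaw": 0.55},
    {"jaw": 0.55},
    {"jaw": 0.55},
    {"jaw": 0.55},
    {"jaw": 0.55},
    {"jaw": 0.55},
  ],
)

```text
$.moves[0]: bad value
```

```bash
cat > m2.py <<'E'
from h import *
np.set_printoptions(precision=4,suppress=True)
s=get_state();c=calibration('wrist');p,d=grab_frame('wrist');cv2.imwrite('pics/w1.png',p[:,:,::-1]);np.savez('w1.npz',p=p,d=d,**c)
print(s['t'],s['eef_pos'],np.degrees(s['ee_rot']),s['width'],s['q'],s['force'])
m=cv2.morphologyEx(mask(p,3,14,90,80),cv2.MORPH_CLOSE,np.ones((7,7)))
for st,ce,l in blobs(m,800):
    P=cloud(c,d,l);P=P[(P[:,2]>.03)&(P[:,2]<.07)]
    r=cv2.minAreaRect(np.argwhere(l)[:,::-1].astype(np.float32));print(st,ce,r)
    if len(P)>300:
        r3=cv2.minAreaRect(P[:,:2].astype(np.float32));print('3d',r3,np.percentile(P[:,2],[50,97]))
        top=P[P[:,2]>np.percentile(P[:,2],85)];print('ridge',cv2.fitLine(top[:,:2].astype(np.float32),cv2.DIST_L2,0,.001,.001).ravel())
E
python3 m2.py
```

```text
1.35 [ 0.4502 -0.1069  0.234 ] [-179.9777    0.0081  -95.1565] 0.047998270592476903 [ 0.1943 -0.0202 -0.3852 -0.     -1.2054 -0.2843] [ 0.7538 -1.1559 -0.5063]
[ 425    0   82   54 2767] [464.7951  21.0394] ((467.6618347167969, 16.102933883666992), (55.65346145629883, 73.16474914550781), 73.0724868774414)
```

View pics/w1.png

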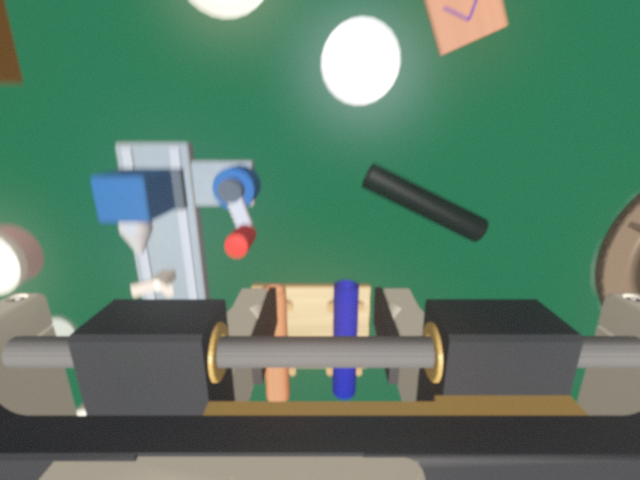

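Run:
```python
from h import *
np.set_printoptions(precision=4,suppress=True)
f=np.load('w1.npz');p,d=f['p'],f['d'];c={k:f[k] for k in('intrinsics','R','t')}
hsv=cv2.cvtColor(p,cv2.COLOR_RGB2HSV);print(hsv[300,275],hsv[380,277],d[300,275])
P0=cloud(c,d,np.ones(d.shape,bool));print(len(P0))
for nm,u in(('copper',slice(262,292)),('blue',slice(330,360))):
    m=np.zeros(d.shape,bool);m[270:410,u]=1
    hh=mask(p,3,16,90,60) if nm=='copper' else mask(p,112,128,120,40)
    P=cloud(c,d,m&(hh>0));P=P[(P[:,2]>.04)&(P[:,2]<.065)]
    if len(P)<50: print(nm,len(P));continue
    t=P[P[:,2]>np.percentile(P[:,2],60)]
    l=cv2.fitLine(t[:,:2].astype(np.float32),cv2.DIST_HUBER,0,.001,.001).ravel()
    print(nm,len(P),l,'yaw',np.degrees(np.arctan(-l[0]/l[1])),np.percentile(P,[1,99],axis=0).ravel(),'x at y=.053',l[2]+l[0]/l[1]*(.053-l[3]))
m=mask(p,0,3,150,80)
for st,ce,l in blobs(m,100):
    Q=cloud(c,d,l);Q=Q[Q[:,2]>.108];print('knob',len(Q),cv2.minAreaRect(Q[:,:2].astype(np.float32)) if len(Q) else ce)
Q=cloud(c,d,mask(p,104,117,90,40)>0);Q=Q[(abs(Q[:,2]-.095)<.005)&(Q[:,0]>.57)];print('tail',len(Q),cv2.minAreaRect(Q[:,:2].astype(np.float32)))
```

```text
[ 11 106 116] [ 13 106 232] 0.16774057
305971
copper 1166 [0.1495 0.9888 0.5277 0.085 ] yaw -8.600592 [ 0.5057 -0.0211  0.0434  0.5441  0.1257  0.0569] x at y=.053 0.5228944
blue 1632 [0.0967 0.9953 0.4398 0.0436] yaw -5.548802 [ 0.4246 -0.0212  0.0473  0.4599  0.1261  0.057 ] x at y=.053 0.4407231
knob 378 ((0.5312171578407288, -0.10089579224586487), (0.020917367190122604, 0.019823912531137466), 61.817813873291016)
tail 2508 ((0.6350610256195068, -0.15027856826782227), (0.04386168345808983, 0.05019071698188782), 84.69247436523438)
```

Request:
servo_tool(
  moves=[
    {"dx": 0.0257, "dy": 0.0533, "dz": 0, "roll": 0, "jaw": 0.55},
    {"dx": 0.0257, "dy": 0.0533, "dz": 0, "roll": 0, "jaw": 0.55},
    {"dx": 0.0257, "dy": 0.0533, "dz": 0, "roll": 0, "jaw": 0.55},
    {"dx": 0, "dy": 0, "dz": -0.03, "roll": 0, "jaw": 0.55},
    {"dx": 0, "dy": 0, "dz": -0.03, "roll": 0, "jaw": 0.55},
    {"dx": 0, "dy": 0, "dz": 0, "roll": 0, "jaw": 0.55},
    {"dx": 0, "dy": 0, "dz": 0, "roll": 0, "jaw": 0.55},
    {"dx": 0, "dy": 0, "dz": 0, "roll": 0, "jaw": 0.55},
    {"dx": 0, "dy": 0, "dz": 0, "roll": 0, "jaw": 0.55},
    {"dx": 0, "dy": 0, "dz": 0, "roll": 0, "jaw": 0.55},
  ],
)

```text
t: 2.65
eef_pos: [0.5271, 0.051, 0.1743]
ee_rot: [-3.141, 0.0, -1.665]
force: [0.3, 0.3, 0.1]
width: 0.0484
gripper_force: 0.0
```

Request:
servo_tool(
  moves=[
    {"dx": -0.0015, "dy": 0.0017, "dz": -0.02, "roll": 0, "jaw": 0.55},
    {"dx": 0, "dy": 0, "dz": -0.03, "roll": 0, "jaw": 0.55},
    {"dx": 0, "dy": 0, "dz": -0.03, "roll": 0, "jaw": 0.55},
    {"dx": 0, "dy": 0, "dz": -0.03, "roll": 0, "jaw": 0.55},
    {"dx": 0, "dy": 0, "dz": -0.02, "roll": 0, "jaw": 0.55},
    {"dx": 0, "dy": 0, "dz": -0.013, "roll": 0, "jaw": 0.55},
    {"dx": 0, "dy": 0, "dz": -0.007, "roll": 0, "jaw": 0.55},
    {"dx": 0, "dy": 0, "dz": 0, "roll": 0, "jaw": 0.55},
    {"dx": 0, "dy": 0, "dz": 0, "roll": 0, "jaw": 0.3},
    {"dx": 0, "dy": 0, "dz": 0, "roll": 0, "jaw": 0.25},
  ],
  newtons=20,
)

```text
t: 3.9
eef_pos: [0.5259, 0.0529, 0.0244]
ee_rot: [-3.141, 0.001, -1.665]
force: [-0.2, 0.1, -0.5]
width: 0.0333
gripper_force: 0.0
```

Request:
servo_tool(
  moves=[
    {"dx": 0, "dy": 0, "dz": 0, "roll": 0, "jaw": 0.25},
    {"dx": 0, "dy": 0, "dz": 0, "roll": 0, "jaw": 0.25},
    {"dx": 0, "dy": 0, "dz": 0, "roll": 0, "jaw": 0.25},
    {"dx": 0, "dy": 0, "dz": 0, "roll": 0, "jaw": 0.25},
    {"dx": 0, "dy": 0, "dz": 0.01, "roll": 0, "jaw": 0.25},
    {"dx": 0, "dy": 0, "dz": 0.025, "roll": 0, "jaw": 0.25},
    {"dx": 0, "dy": 0, "dz": 0.025, "roll": 0, "jaw": 0.25},
    {"dx": 0, "dy": 0, "dz": 0.025, "roll": 0, "jaw": 0.25},
    {"dx": 0, "dy": 0, "dz": 0.025, "roll": 0, "jaw": 0.25},
    {"dx": 0, "dy": 0, "dz": 0, "roll": 0, "jaw": 0.25},
  ],
)

```text
t: 5.15
eef_pos: [0.5265, 0.0532, 0.1362]
ee_rot: [-3.138, 0.002, -1.665]
force: [1.1, 0.8, 0.3]
width: 0.0217
gripper_force: 0.0
```

Run:
```python
from h import *
np.set_printoptions(precision=4,suppress=True)
s=get_state();print(s['t'],s['eef_pos'],np.degrees(s['ee_rot']),s['width'],s['gripper_force'],s['force'],s['q'])
for n in('scene','top'):
    c=calibration(n);p,d=grab_frame(n);np.savez(n+'1.npz',p=p,d=d)
    m=mask(p,3,14,90,80);z=np.zeros_like(m);z[120:320,200:450]=255
    P=cloud(c,d,(m&z)>0);P=P[(P[:,2]>.11)&(P[:,2]<.155)&(P[:,0]<.58)&(P[:,1]>-.06)]
    print(n,len(P),np.percentile(P,[1,50,99],axis=0).round(4).tolist())
```

```text
5.15 [0.5265 0.0532 0.1362] [-179.799     0.1094  -95.3826] 0.02170346112716559 0.0 [1.062  0.8282 0.2632] [ 0.4718  0.1737 -0.407   0.0003 -0.9861 -0.5659]Traceback (most recent call last):
  File "<stdin>", line 8, in <module>
    return _quantile_unchecked(
        a, q, axis, out, overwrite_input, method, keepdims, weights)
    return _ureduce(a,
                    func=_quantile_ureduce_func,
    ...<5 lines>...
                    overwrite_input=overwrite_input,
                    method=method)
    r = func(a, **kwargs)
    result = _quantile(arr,
                       quantiles=q,
    ...<2 lines>...
                       out=out,
                       weights=wgt)
    slices_having_nans = np.isnan(arr[-1, ...])
                                  ~~~^^^^^^^^^
IndexError: index -1 is out of bounds for axis 0 with size 0
```

Run:
```python
from h import *
np.set_printoptions(precision=4,suppress=True)
p,d=grab_frame('scene');cv2.imwrite('pics/s2.png',cv2.resize(p[120:360,140:440,::-1],None,fx=2.5,fy=2.5))
np.savez('scene1.npz',p=p,d=d)
c=calibration('scene');m=mask(p,3,14,90,80);z=np.zeros_like(m);z[120:320,200:450]=255
for st,ce,l in blobs(m&z,60):
    P=cloud(c,d,l);print(st,ce,np.percentile(P,[2,50,98],axis=0).round(4).tolist())
```

```text
[237 123  34  18 361] [255.0111 131.6593] [[0.2561, -0.3365, 0.0021], [0.2885, -0.3075, 0.0053], [0.5898, 0.0256, 0.2685]]
[232 173  14  26 146] [239.3082 184.3356] [[0.4239, -0.2097, 0.0022], [0.5315, -0.0927, 0.0984], [0.5409, -0.0866, 0.1135]]
[ 272  216   73   59 1399] [307.8013 244.3095] [[0.5124, -0.0171, 0.0247], [0.5314, 0.0662, 0.0522], [0.5443, 0.1276, 0.0582]]
```

View pics/s2.png

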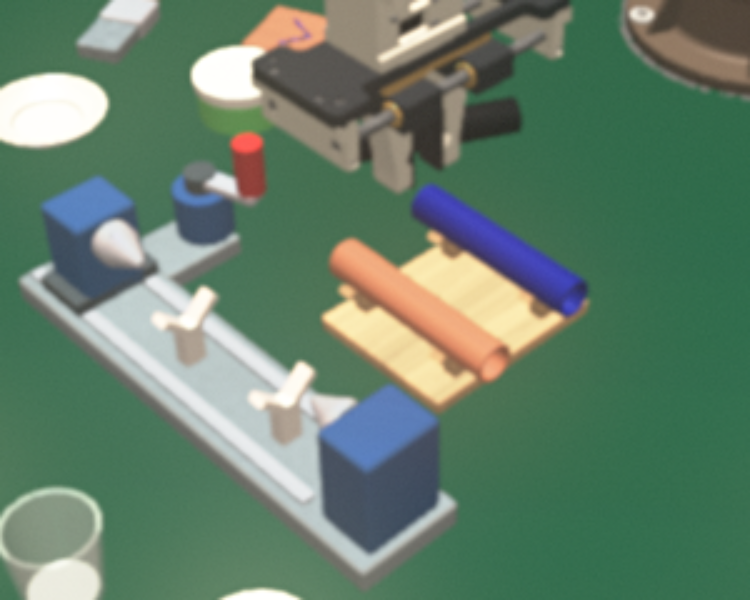

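Run:
```python
from h import *
np.set_printoptions(precision=4,suppress=True)
for n in('scene','top'):
    c=calibration(n)
    for X in([.5265,.0532,.1362],[.5265,.0532,.042],[.5265+.022,.0532-.002,.1362],[.5265-.022,.0532+.002,.1362]):
        x=c['intrinsics']@(c['R']@np.array(X)+c['t']);x=x[:2]/x[2];print(n,X,x,'crop',(x-[140,120])*2.5)
s=get_state();c=calibration('wrist');print('cam pos',-c['R'].T@c['t'],c['R'][2],s['t'],s['width'])
p,d=grab_frame('top');cv2.imwrite('pics/t2.png',cv2.resize(p[120:320,220:460,::-1],None,fx=2.5,fy=2.5))
np.savez('top1.npz',p=p,d=d)
# finger depth points in scene
f=np.load('scene1.npz');P=cloud(calibration('scene'),f['d'],np.ones((480,640),bool))
Q=P[(P[:,2]>.128)&(P[:,2]<.17)&(abs(P[:,0]-.52)<.12)&(abs(P[:,1]-.05)<.12)];print(len(Q),np.percentile(Q,[1,50,99],axis=0) if len(Q) else '')
L=Q[Q[:,2]<.145];print(L[::max(1,len(L)//25)])
```

```text
scene [0.5265, 0.0532, 0.1362] [304.4842 200.0532] crop [411.2104 200.133 ]
scene [0.5265, 0.0532, 0.042] [304.9131 243.5663] crop [412.2827 308.9159]
scene [0.5485, 0.051199999999999996, 0.1362] [294.3849 206.009 ] crop [385.9624 215.0225]
scene [0.5045, 0.0552, 0.1362] [314.3462 194.2372] crop [435.8655 185.5931]
top [0.5265, 0.0532, 0.1362] [333.8924 233.6286] crop [484.731  284.0716]
top [0.5265, 0.0532, 0.042] [333.596  245.2755] crop [483.9901 313.1888]
top [0.5485, 0.051199999999999996, 0.1362] [332.2096 221.5358] crop [480.5241 253.8396]
top [0.5045, 0.0552, 0.1362] [335.5956 245.868 ] crop [488.9889 314.6701]
cam pos [ 0.5176 -0.0303  0.3146] [ 0.0291  0.3022 -0.9528] 5.25 0.02209386193162986
156 [[0.4985 0.0412 0.1585]
 [0.5136 0.0603 0.1652]
 [0.5526 0.0676 0.1699]]
[]
```

View pics/t2.png

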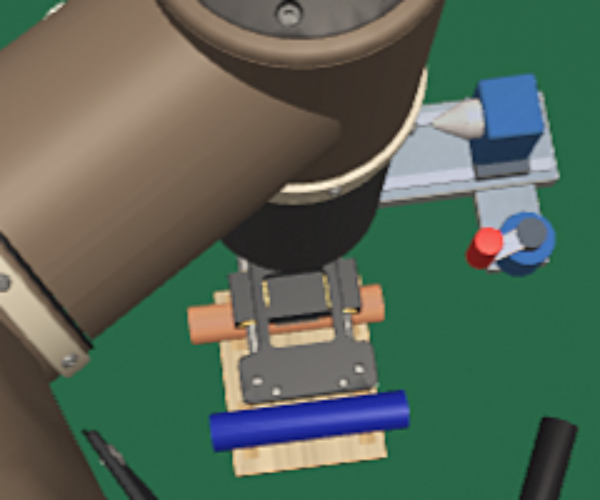

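The scene view shows the fingertips at about crop (395,188). The reported TCP would put them near (386,215), so the real tips sit roughly 20 mm higher than reported, and the fingers closed above the tube's axis. I measure that offset before going on.

Run:
```python
from h import *
np.set_printoptions(precision=4,suppress=True)
print(get_state()['eef_pos'])
f=np.load('scene1.npz');c=calibration('scene');d=f['d']
# finger columns: scan each down to the lowest pixel at finger depth
for u in range(286,328,3):
    P=[]
    for v in range(165,215):
        m=np.zeros(d.shape,bool);m[v,u]=1;q=cloud(c,d,m)
        if len(q) and q[0,2]>.08 and abs(q[0,1]-.053)<.06: P.append((v,*q[0].round(3)))
    if P: print(u,P[-1])
# same with background-difference and a vertical plane through the grasp (y along stand): tip height from silhouettes
p0=np.load('scene0.npz')['p'].astype(int);df=(abs(f['p'].astype(int)-p0).sum(2)>60)
for u in range(286,328,3):
    v=np.nonzero(df[:230,u])[0]
    if len(v):
        o,r=ray(c,(u,v.max()));s=(.0532+.0095-o[1])/r[1];print('sil',u,v.max(),(o+s*r).round(4))
```

```text
[0.5249 0.0526 0.1334]
286 (174, np.float64(0.594), np.float64(0.079), np.float64(0.237))
289 (190, np.float64(0.55), np.float64(0.042), np.float64(0.164))
292 (192, np.float64(0.548), np.float64(0.046), np.float64(0.161))
295 (194, np.float64(0.547), np.float64(0.052), np.float64(0.16))
298 (196, np.float64(0.549), np.float64(0.06), np.float64(0.161))
301 (195, np.float64(0.543), np.float64(0.061), np.float64(0.16))
304 (194, np.float64(0.537), np.float64(0.062), np.float64(0.159))
307 (182, np.float64(0.512), np.float64(0.046), np.float64(0.16))
310 (184, np.float64(0.511), np.float64(0.051), np.float64(0.159))
313 (186, np.float64(0.512), np.float64(0.059), np.float64(0.159))
316 (187, np.float64(0.51), np.float64(0.063), np.float64(0.158))
319 (184, np.float64(0.506), np.float64(0.066), np.float64(0.163))
322 (183, np.float64(0.499), np.float64(0.067), np.float64(0.162))
sil 286 173 [0.5772 0.0627 0.2213]
sil 289 189 [0.5719 0.0627 0.189 ]
sil 292 193 [0.5655 0.0627 0.1778]
sil 295 194 [0.5589 0.0627 0.172 ]
sil 298 196 [0.5521 0.0627 0.1642]
sil 301 196 [0.5452 0.0627 0.1602]
sil 304 193 [0.5381 0.0627 0.162 ]
sil 307 164 [0.5306 0.0627 0.2129]
sil 310 184 [0.5238 0.0627 0.1714]
sil 313 186 [0.5166 0.0627 0.1634]
sil 316 187 [0.5093 0.0627 0.1573]
sil 319 185 [0.5019 0.0627 0.1571]
sil 322 184 [0.4944 0.0627 0.1549]
sil 325 169 [0.4874 0.0627 0.1806]
```

Both methods put the tips at z ≈ 0.158 with a reported TCP z of 0.134, so the real tips are about 24 mm above the reported TCP. x and y agree. I allow for that in every height from here and go down slowly, watching the force.

Request:
servo_tool(
  moves=[
    {"dx": 0, "dy": 0, "dz": 0, "roll": 0, "jaw": 0.55},
    {"dx": 0, "dy": 0, "dz": -0.03, "roll": 0, "jaw": 0.55},
    {"dx": 0, "dy": 0, "dz": -0.03, "roll": 0, "jaw": 0.55},
    {"dx": 0, "dy": 0, "dz": -0.03, "roll": 0, "jaw": 0.55},
    {"dx": 0, "dy": 0, "dz": -0.015, "roll": 0, "jaw": 0.55},
    {"dx": 0, "dy": 0, "dz": -0.008, "roll": 0, "jaw": 0.55},
    {"dx": 0, "dy": 0, "dz": -0.004, "roll": 0, "jaw": 0.55},
    {"dx": 0, "dy": 0, "dz": 0, "roll": 0, "jaw": 0.55},
    {"dx": 0, "dy": 0, "dz": 0, "roll": 0, "jaw": 0.55},
    {"dx": 0, "dy": 0, "dz": 0, "roll": 0, "jaw": 0.55},
  ],
)

```text
t: 6.55
eef_pos: [0.5258, 0.0529, 0.0173]
ee_rot: [-3.141, 0.001, -1.665]
force: [-0.4, 0.0, -0.3]
width: 0.0479
gripper_force: 0.0
```

Request:
servo_tool(
  moves=[
    {"dx": 0, "dy": 0, "dz": -0.004, "roll": 0, "jaw": 0.55},
    {"dx": 0, "dy": 0, "dz": -0.004, "roll": 0, "jaw": 0.55},
    {"dx": 0, "dy": 0, "dz": -0.004, "roll": 0, "jaw": 0.55},
    {"dx": 0, "dy": 0, "dz": -0.003, "roll": 0, "jaw": 0.55},
    {"dx": 0, "dy": 0, "dz": 0, "roll": 0, "jaw": 0.25},
    {"dx": 0, "dy": 0, "dz": 0, "roll": 0, "jaw": 0.25},
    {"dx": 0, "dy": 0, "dz": 0, "roll": 0, "jaw": 0.25},
    {"dx": 0, "dy": 0, "dz": 0, "roll": 0, "jaw": 0.25},
    {"dx": 0, "dy": 0, "dz": 0, "roll": 0, "jaw": 0.25},
    {"dx": 0, "dy": 0, "dz": 0, "roll": 0, "jaw": 0.25},
  ],
)

```text
t: 7.8
eef_pos: [0.526, 0.053, 0.002]
ee_rot: [-3.141, 0.0, -1.665]
force: [2.7, -0.4, -0.4]
width: 0.0284
gripper_force: 20.0
```

Request:
servo_tool(
  moves=[
    {"dx": 0, "dy": 0, "dz": 0.01, "roll": 0, "jaw": 0.25},
    {"dx": 0, "dy": 0, "dz": 0.025, "roll": 0, "jaw": 0.25},
    {"dx": 0, "dy": 0, "dz": 0.03, "roll": 0, "jaw": 0.25},
    {"dx": 0, "dy": 0, "dz": 0.035, "roll": 0, "jaw": 0.25},
    {"dx": 0.0305, "dy": -0.0135, "dz": 0.01, "roll": 0, "jaw": 0.25},
    {"dx": 0.0305, "dy": -0.0135, "dz": 0, "roll": 0, "jaw": 0.25},
    {"dx": 0.0305, "dy": -0.0135, "dz": 0, "roll": 0, "jaw": 0.25},
    {"dx": 0.0305, "dy": -0.0135, "dz": 0, "roll": 0, "jaw": 0.25},
    {"dx": 0, "dy": 0, "dz": 0, "roll": 0, "jaw": 0.25},
    {"dx": 0, "dy": 0, "dz": 0, "roll": 0, "jaw": 0.25},
  ],
)

```text
t: 9.05
eef_pos: [0.6461, -0.0014, 0.1112]
ee_rot: [3.139, -0.0, -1.666]
force: [-0.4, -0.1, -2.7]
width: 0.0283
gripper_force: 20.0
```

```bash
cat > m3.py <<'E'
from h import *
np.set_printoptions(precision=4,suppress=True)
s=get_state();print(s['t'],s['eef_pos'],np.degrees(s['ee_rot']),s['width'],s['gripper_force'],s['force'])
o=np.array([.6451,-.0323]);yd=np.array([.0927,.9957]);xd=np.array([yd[1],-yd[0]])
for n in('scene','top','wrist'):
    c=calibration(n);p,d=grab_frame(n);np.savez(n+'2.npz',p=p,d=d);cv2.imwrite(f'pics/{n}_{s["t"]:.2f}.png',p[:,:,::-1])
    P=cloud(c,d,mask(p,3,16,80,60)>0);S=np.c_[(P[:,:2]-o)@xd,(P[:,:2]-o)@yd,P[:,2]]
    k=(abs(S[:,0])<.03)&(abs(S[:,1]-.04)<.14)&(S[:,2]>.05)&(S[:,2]<.19);S=S[k]
    if len(S)>20: print(n,len(S),'stand xyz 1/50/99%',np.percentile(S,[1,50,99],axis=0).round(4).tolist())
E
python3 m3.py
```

```text
9.05 [ 0.6461 -0.0014  0.1112] [179.8661  -0.0149 -95.4356] 0.02826469458292553 19.999333001906052 [-0.4125 -0.0907 -2.6824]
scene 974 stand xyz 1/50/99% [[-0.0196, 0.0282, 0.1385], [0.0009, 0.078, 0.1614], [0.0114, 0.1073, 0.167]]
top 341 stand xyz 1/50/99% [[-0.0166, -0.0421, 0.1519], [-0.0048, -0.0244, 0.1644], [0.0108, 0.0832, 0.1686]]
wrist 15123 stand xyz 1/50/99% [[-0.0163, -0.0442, 0.1431], [-0.0017, -0.0047, 0.1637], [0.0129, 0.0637, 0.1666]]
```

Request:
servo_tool(
  moves=[
    {"dx": 0, "dy": 0, "dz": -0.02, "roll": 0, "jaw": 0.25},
    {"dx": 0, "dy": 0, "dz": -0.025, "roll": 0, "jaw": 0.25},
    {"dx": 0, "dy": 0, "dz": -0.015, "roll": 0, "jaw": 0.25},
    {"dx": 0, "dy": 0, "dz": -0.008, "roll": 0, "jaw": 0.25},
    {"dx": 0, "dy": 0, "dz": -0.005, "roll": 0, "jaw": 0.25},
    {"dx": 0, "dy": 0, "dz": -0.003, "roll": 0, "jaw": 0.25},
    {"dx": 0, "dy": 0, "dz": -0.002, "roll": 0, "jaw": 0.25},
    {"dx": 0, "dy": 0, "dz": 0, "roll": 0, "jaw": 0.25},
    {"dx": 0, "dy": 0, "dz": 0, "roll": 0, "jaw": 0.25},
    {"dx": 0, "dy": 0, "dz": 0, "roll": 0, "jaw": 0.25},
  ],
)

```text
t: 10.45
eef_pos: [0.6477, -0.0012, 0.034]
ee_rot: [-3.141, 0.0, -1.665]
force: [0.5, -0.9, -2.4]
width: 0.0287
gripper_force: 20.0
```

```bash
python3 m3.py
```

```text
10.45 [ 0.6477 -0.0012  0.034 ] [-179.9674    0.0065  -95.3905] 0.02874316590068473 19.999483305145986 [ 0.467  -0.9438 -2.3819]
scene 896 stand xyz 1/50/99% [[-0.0212, 0.0328, 0.0611], [0.0019, 0.0768, 0.0852], [0.0193, 0.1072, 0.1532]]
top 354 stand xyz 1/50/99% [[-0.0198, -0.0425, 0.0752], [-0.0031, -0.0193, 0.087], [0.0119, 0.0909, 0.1453]]
wrist 15234 stand xyz 1/50/99% [[-0.0145, -0.0442, 0.0662], [0.0, -0.0046, 0.0861], [0.0143, 0.0634, 0.1482]]
```

Request:
servo_tool(
  moves=[
    {"dx": 0, "dy": 0, "dz": -0.001, "roll": 0, "jaw": 0.25},
    {"dx": 0, "dy": 0, "dz": -0.001, "roll": 0, "jaw": 0.25},
    {"dx": 0, "dy": 0, "dz": -0.001, "roll": 0, "jaw": 0.25},
    {"dx": 0, "dy": 0, "dz": 0, "roll": 0, "jaw": 0.25},
    {"dx": 0, "dy": 0, "dz": 0, "roll": 0, "jaw": 0.4},
    {"dx": 0, "dy": 0, "dz": 0, "roll": 0, "jaw": 0.5},
    {"dx": 0, "dy": 0, "dz": 0, "roll": 0, "jaw": 0.55},
    {"dx": 0, "dy": 0, "dz": 0, "roll": 0, "jaw": 0.55},
    {"dx": 0, "dy": 0, "dz": 0.01, "roll": 0, "jaw": 0.55},
    {"dx": 0, "dy": 0, "dz": 0.03, "roll": 0, "jaw": 0.55},
  ],
)

```text
t: 11.85
eef_pos: [0.6463, -0.0015, 0.0701]
ee_rot: [3.138, -0.001, -1.665]
force: [0.5, -0.3, 0.6]
width: 0.048
gripper_force: 0.0
```

Request:
servo_tool(
  moves=[
    {"dx": 0, "dy": 0, "dz": 0.05, "roll": 0, "jaw": 0.55},
    {"dx": 0, "dy": 0, "dz": 0.05, "roll": 0, "jaw": 0.55},
    {"dx": -0.02, "dy": -0.02, "dz": 0, "roll": 10, "jaw": 0.55},
    {"dx": -0.02, "dy": -0.02, "dz": 0, "roll": 10, "jaw": 0.55},
    {"dx": -0.02, "dy": -0.015, "dz": 0, "roll": 10, "jaw": 0.55},
    {"dx": -0.02, "dy": -0.015, "dz": 0, "roll": 10, "jaw": 0.55},
    {"dx": -0.01, "dy": -0.01, "dz": 0, "roll": 10, "jaw": 0.55},
    {"dx": -0.01, "dy": -0.01, "dz": 0, "roll": 10, "jaw": 0.55},
    {"dx": 0, "dy": 0, "dz": 0, "roll": 10, "jaw": 0.55},
    {"dx": 0, "dy": 0, "dz": 0, "roll": 10, "jaw": 0.55},
  ],
)

```text
t: 13.1
eef_pos: [0.5474, -0.0915, 0.1718]
ee_rot: [-3.141, -0.001, -0.263]
force: [-0.3, -1.0, -0.1]
width: 0.0483
gripper_force: 0.0
```

```bash
cat >> m3.py <<'E'
    if n!='wrist' or 1:
        Q=cloud(c,d,mask(p,0,3,150,80)>0);Q=Q[(Q[:,2]>.108)&(Q[:,2]<.118)]
        if len(Q)>15: print(n,'knob',len(Q),cv2.minAreaRect(Q[:,:2].astype(np.float32))[:2])
print('q',s['q'])
E
python3 m3.py; cp pics/scene_13.1*.png pics/sc3.png; ls pics
```

```text
13.1 [ 0.5474 -0.0915  0.1718] [-179.9768   -0.0591  -15.0804] 0.0483440418615557 0.0 [-0.2531 -0.9594 -0.1271]
scene 1484 stand xyz 1/50/99% [[-0.0136, -0.0404, 0.0594], [0.0051, 0.0454, 0.0833], [0.0148, 0.1071, 0.0885]]
scene knob 78 ((0.5313255190849304, -0.09646173566579819), (0.020489735528826714, 0.019178403541445732))
wrist 7809 stand xyz 1/50/99% [[-0.0116, -0.044, 0.0648], [0.002, 0.0269, 0.084], [0.0157, 0.1025, 0.087]]
wrist knob 587 ((0.5325146913528442, -0.10103574395179749), (0.020198019221425056, 0.02008741721510887))
q [ 0.1874  0.1855 -0.3029  0.0001 -1.0813  1.1202]
c_scene.png
c_top.png
s2.png
sc3.png
scene0.png
scene_10.45.png
scene_13.10.png
scene_9.05.png
t2.png
top0.png
top_10.45.png
top_13.10.png
top_9.05.png
w1.png
wrist_10.45.png
wrist_13.10.png
wrist_9.05.png
```

Request:
servo_tool(
  moves=[
    {"dx": -0.0155, "dy": -0.007, "dz": 0, "roll": 9.8, "jaw": 0.55},
    {"dx": 0, "dy": 0, "dz": 0, "roll": 0, "jaw": 0.55},
    {"dx": 0, "dy": 0, "dz": -0.03, "roll": 0, "jaw": 0.55},
    {"dx": 0, "dy": 0, "dz": -0.03, "roll": 0, "jaw": 0.55},
    {"dx": 0, "dy": 0, "dz": -0.025, "roll": 0, "jaw": 0.55},
    {"dx": 0, "dy": 0, "dz": -0.015, "roll": 0, "jaw": 0.55},
    {"dx": 0, "dy": 0, "dz": -0.01, "roll": 0, "jaw": 0.55},
    {"dx": 0, "dy": 0, "dz": -0.006, "roll": 0, "jaw": 0.55},
    {"dx": 0, "dy": 0, "dz": 0, "roll": 0, "jaw": 0.55},
    {"dx": 0, "dy": 0, "dz": 0, "roll": 0, "jaw": 0.55},
  ],
)

```text
t: 14.5
eef_pos: [0.5324, -0.0982, 0.0554]
ee_rot: [-3.141, -0.001, -0.098]
force: [0.5, 1.6, -0.3]
width: 0.0484
gripper_force: 0.0
```

Request:
servo_tool(
  moves=[
    {"dx": 0, "dy": 0, "dz": 0, "roll": 0, "jaw": 0.35},
    {"dx": 0, "dy": 0, "dz": 0, "roll": 0, "jaw": 0.15},
    {"dx": 0, "dy": 0, "dz": 0, "roll": 0, "jaw": 0.15},
    {"dx": 0, "dy": 0, "dz": 0, "roll": 0, "jaw": 0.15},
    {"dx": 0, "dy": 0, "dz": 0, "roll": 0, "jaw": 0.15},
    {"dx": 0, "dy": 0, "dz": 0, "roll": 0, "jaw": 0.15},
    {"dx": 0, "dy": 0, "dz": 0, "roll": 0, "jaw": 0.15},
    {"dx": 0, "dy": 0, "dz": 0, "roll": 0, "jaw": 0.15},
    {"dx": 0, "dy": 0, "dz": 0, "roll": 0, "jaw": 0.15},
    {"dx": 0, "dy": 0, "dz": 0, "roll": 0, "jaw": 0.15},
  ],
  newtons=25,
)

```text
t: 15.75
eef_pos: [0.5317, -0.0992, 0.0549]
ee_rot: [3.14, 0.0, -0.098]
force: [-0.3, -6.5, 0.2]
width: 0.0214
gripper_force: 25.0
```

```bash
python3 m3.py
```

```text
15.75 [ 0.5317 -0.0992  0.0549] [179.9297   0.0256  -5.5964] 0.021392622151761187 24.992363154888153 [-0.3295 -6.5243  0.2413]
scene 1484 stand xyz 1/50/99% [[-0.0138, -0.0404, 0.0597], [0.0052, 0.0456, 0.0833], [0.0146, 0.107, 0.0886]]
scene knob 22 ((0.5412688851356506, -0.09685568511486053), (0.005171876400709152, 0.011581845581531525))
wrist 18908 stand xyz 1/50/99% [[-0.0123, -0.0446, 0.06], [0.0004, 0.0006, 0.0839], [0.0148, 0.051, 0.0869]]
wrist knob 1022 ((0.5403656959533691, -0.10091549903154373), (0.021662814542651176, 0.010745157487690449))
q [ 0.1789  0.2872 -0.4752  0.0015 -0.8092  1.2932]
```

```bash
cat > circ.py <<'E'
import numpy as np,sys
A=np.array([.5395,-.1445]);r=.045
def pts(b):b=np.radians(b);return np.c_[A[0]+r*np.sin(b),A[1]+r*np.cos(b)]
b=-9.6+np.r_[0,np.cumsum([10]+[16]*9),10+16*9+18*np.arange(1,23)]
p=pts(b)
d=np.diff(p,axis=0);d[0]+=p[0]-[.5322,-.0983]
for i in range(len(d)):print(i+1,round(b[i+1],1),(b[i+1]+9.6)*np.pi/180+1.31,np.round(d[i],4),p[i+1].round(4))
E
python3 circ.py
```

```text
1 0.4 1.484532925199433 [ 0.0076 -0.0012] [ 0.5398 -0.0995]
2 16.4 1.7637856055185257 [ 0.0124 -0.0018] [ 0.5522 -0.1013]
3 32.4 2.0430382858376186 [ 0.0114 -0.0052] [ 0.5636 -0.1065]
4 48.4 2.3222909661567113 [ 0.0095 -0.0081] [ 0.5732 -0.1146]
5 64.4 2.601543646475804 [ 0.0069 -0.0104] [ 0.5801 -0.1251]
6 80.4 2.8807963267948966 [ 0.0038 -0.0119] [ 0.5839 -0.137 ]
7 96.4 3.1600490071139893 [ 0.0003 -0.0125] [ 0.5842 -0.1495]
8 112.4 3.439301687433082 [-0.0031 -0.0121] [ 0.5811 -0.1616]
9 128.4 3.7185543677521746 [-0.0063 -0.0108] [ 0.5748 -0.1725]
10 144.4 3.9978070480712677 [-0.0091 -0.0086] [ 0.5657 -0.1811]
11 162.4 4.311966313430247 [-0.0126 -0.0063] [ 0.5531 -0.1874]
12 180.4 4.626125578789226 [-0.0139 -0.0021] [ 0.5392 -0.1895]
13 198.4 4.940284844148206 [-0.0139  0.0023] [ 0.5253 -0.1872]
14 216.4 5.254444109507185 [-0.0125  0.0065] [ 0.5128 -0.1807]
15 234.4 5.568603374866164 [-0.0099  0.01  ] [ 0.5029 -0.1707]
16 252.4 5.882762640225144 [-0.0063  0.0126] [ 0.4966 -0.1581]
17 270.4 6.196921905584123 [-0.0021  0.0139] [ 0.4945 -0.1442]
18 288.4 6.511081170943102 [0.0023 0.01
[... 199 characters left out ...]
1016]
22 360.4 7.7677182323790195 [0.0139 0.0021] [ 0.5398 -0.0995]
23 378.4 8.081877497737999 [ 0.0139 -0.0023] [ 0.5537 -0.1018]
24 396.4 8.396036763096978 [ 0.0125 -0.0065] [ 0.5662 -0.1083]
25 414.4 8.710196028455957 [ 0.0099 -0.01  ] [ 0.5761 -0.1183]
26 432.4 9.024355293814937 [ 0.0063 -0.0126] [ 0.5824 -0.1309]
27 450.4 9.338514559173916 [ 0.0021 -0.0139] [ 0.5845 -0.1448]
28 468.4 9.652673824532895 [-0.0023 -0.0139] [ 0.5822 -0.1587]
29 486.4 9.966833089891875 [-0.0065 -0.0125] [ 0.5757 -0.1712]
30 504.4 10.280992355250854 [-0.01   -0.0099] [ 0.5657 -0.1811]
31 522.4 10.595151620609833 [-0.0126 -0.0063] [ 0.5531 -0.1874]
32 540.4 10.909310885968813 [-0.0139 -0.0021] [ 0.5392 -0.1895]
```

Request:
servo_tool(
  moves=[
    {"dx": 0.0076, "dy": -0.0012, "dz": 0, "roll": 0, "jaw": 0.15},
    {"dx": 0.0124, "dy": -0.0018, "dz": 0, "roll": 0, "jaw": 0.15},
    {"dx": 0.0114, "dy": -0.0052, "dz": 0, "roll": 0, "jaw": 0.15},
    {"dx": 0.0095, "dy": -0.0081, "dz": 0, "roll": 0, "jaw": 0.15},
    {"dx": 0.0069, "dy": -0.0104, "dz": 0, "roll": 0, "jaw": 0.15},
    {"dx": 0.0038, "dy": -0.0119, "dz": 0, "roll": 0, "jaw": 0.15},
    {"dx": 0.0003, "dy": -0.0125, "dz": 0, "roll": 0, "jaw": 0.15},
    {"dx": 0, "dy": 0, "dz": 0, "roll": 0, "jaw": 0.15},
    {"dx": 0, "dy": 0, "dz": 0, "roll": 0, "jaw": 0.15},
    {"dx": 0, "dy": 0, "dz": 0, "roll": 0, "jaw": 0.15},
  ],
)

```text
t: 17.15
eef_pos: [0.5833, -0.1508, 0.0549]
ee_rot: [3.141, 0.001, -0.098]
force: [-4.8, -1.6, 5.1]
width: 0.0213
gripper_force: 25.0
```

```bash
cat > m4.py <<'E'
from h import *
np.set_printoptions(precision=4,suppress=True)
s=get_state();print(s['t'],s['eef_pos'],s['width'],s['gripper_force'],s['force'],s['q'])
o=np.array([.6451,-.0323]);yd=np.array([.0927,.9957]);xd=np.array([yd[1],-yd[0]])
def st(P):return np.c_[(P[:,:2]-o)@xd,(P[:,:2]-o)@yd,P[:,2]]
for n in('scene','wrist'):
    c=calibration(n);p,d=grab_frame(n);cv2.imwrite(f'pics/{n}_{s["t"]:.2f}.png',p[:,:,::-1])
    S=st(cloud(c,d,mask(p,3,16,80,60)>0));S=S[(abs(S[:,0])<.03)&(abs(S[:,1]-.05)<.12)&(S[:,2]>.05)&(S[:,2]<.11)]
    if len(S)>20:print(n,'tube',len(S),'y',np.percentile(S[:,1],[1,99]),'ztop',[np.percentile(S[abs(S[:,1]-y)<.015][:,2],95).round(4) if (abs(S[:,1]-y)<.015).sum()>10 else None for y in(0,.03,.06,.09,.12)])
    S=st(cloud(c,d,mask(p,104,117,90,40)>0));S=S[(abs(S[:,2]-.095)<.004)&(S[:,1]<.05)&(abs(S[:,0])<.035)]
    if len(S)>20:print(n,'tail top y',np.percentile(S[:,1],[2,98]))
E
python3 m4.py
```

```text
17.15 [ 0.5833 -0.1508  0.0549] 0.02133842509670017 24.996591210365295 [-4.8039 -1.6476  5.0912] [ 0.0716  0.3753 -0.3369  0.0009 -0.8601  1.4003]
scene tube 1482 y [-0.0403  0.107 ] ztop [np.float64(0.0874), np.float64(0.0875), np.float64(0.0874), np.float64(0.0873), np.float64(0.0867)]
scene tail top y [-0.1227 -0.0812]
wrist tube 9825 y [-0.045   0.0185] ztop [np.float64(0.0863), np.float64(0.0858), None, None, None]
wrist tail top y [-0.1268 -0.0857]
```

Request:
servo_tool(
  moves=[
    {"dx": -0.0041, "dy": -0.0124, "dz": 0, "roll": 0, "jaw": 0.15},
    {"dx": -0.0063, "dy": -0.0108, "dz": 0, "roll": 0, "jaw": 0.15},
    {"dx": -0.0091, "dy": -0.0086, "dz": 0, "roll": 0, "jaw": 0.15},
    {"dx": -0.0126, "dy": -0.0063, "dz": 0, "roll": 0, "jaw": 0.15},
    {"dx": -0.0139, "dy": -0.0021, "dz": 0, "roll": 0, "jaw": 0.15},
    {"dx": -0.0139, "dy": 0.0023, "dz": 0, "roll": 0, "jaw": 0.15},
    {"dx": -0.0125, "dy": 0.0065, "dz": 0, "roll": 0, "jaw": 0.15},
    {"dx": -0.0099, "dy": 0.01, "dz": 0, "roll": 0, "jaw": 0.15},
    {"dx": -0.0063, "dy": 0.0126, "dz": 0, "roll": 0, "jaw": 0.15},
    {"dx": -0.0021, "dy": 0.0139, "dz": 0, "roll": 0, "jaw": 0.15},
  ],
)

```text
t: 18.5
eef_pos: [0.4934, -0.1438, 0.055]
ee_rot: [3.141, -0.001, -0.098]
force: [7.3, -3.8, -3.4]
width: 0.0211
gripper_force: 25.0
```

Request:
servo_tool(
  moves=[
    {"dx": 0.0023, "dy": 0.0139, "dz": 0, "roll": 0, "jaw": 0.15},
    {"dx": 0.0065, "dy": 0.0125, "dz": 0, "roll": 0, "jaw": 0.15},
    {"dx": 0.01, "dy": 0.0099, "dz": 0, "roll": 0, "jaw": 0.15},
    {"dx": 0.0126, "dy": 0.0063, "dz": 0, "roll": 0, "jaw": 0.15},
    {"dx": 0.0139, "dy": 0.0021, "dz": 0, "roll": 0, "jaw": 0.15},
    {"dx": 0, "dy": 0, "dz": 0, "roll": 0, "jaw": 0.15},
    {"dx": 0, "dy": 0, "dz": 0, "roll": 0, "jaw": 0.15},
    {"dx": 0, "dy": 0, "dz": 0, "roll": 0, "jaw": 0.15},
    {"dx": 0, "dy": 0, "dz": 0, "roll": 0, "jaw": 0.15},
    {"dx": 0, "dy": 0, "dz": 0, "roll": 0, "jaw": 0.15},
  ],
)

```text
t: 19.75
eef_pos: [0.5389, -0.0989, 0.0549]
ee_rot: [-3.141, -0.001, -0.098]
force: [1.8, 5.4, 5.0]
width: 0.0216
gripper_force: 25.0
```

```bash
python3 m4.py
```

```text
19.75 [ 0.5389 -0.0989  0.0549] 0.021555235828452205 24.99640166759491 [1.7577 5.4329 5.0053] [ 0.1757  0.2967 -0.46   -0.0007 -0.8131  1.298 ]
scene tube 1488 y [-0.0308  0.1154] ztop [np.float64(0.0896), np.float64(0.089), np.float64(0.0885), np.float64(0.0872), np.float64(0.0871)]
scene tail top y [-0.0922 -0.0525]
wrist tube 16341 y [-0.0356  0.0533] ztop [np.float64(0.0886), np.float64(0.0878), np.float64(0.087), None, None]
wrist tail top y [-0.0975 -0.0563]
```

Request:
servo_tool(
  moves=[
    {"dx": 0.0139, "dy": -0.0023, "dz": 0, "roll": 0, "jaw": 0.15},
    {"dx": 0.0125, "dy": -0.0065, "dz": 0, "roll": 0, "jaw": 0.15},
    {"dx": 0.0099, "dy": -0.01, "dz": 0, "roll": 0, "jaw": 0.15},
    {"dx": 0.0063, "dy": -0.0126, "dz": 0, "roll": 0, "jaw": 0.15},
    {"dx": 0.0021, "dy": -0.0139, "dz": 0, "roll": 0, "jaw": 0.15},
    {"dx": -0.0023, "dy": -0.0139, "dz": 0, "roll": 0, "jaw": 0.15},
    {"dx": -0.0065, "dy": -0.0125, "dz": 0, "roll": 0, "jaw": 0.15},
    {"dx": 0, "dy": 0, "dz": 0, "roll": 0, "jaw": 0.15},
    {"dx": 0, "dy": 0, "dz": 0, "roll": 0, "jaw": 0.15},
    {"dx": 0, "dy": 0, "dz": 0, "roll": 0, "jaw": 0.15},
  ],
)

```text
t: 21.1
eef_pos: [0.5732, -0.1726, 0.0549]
ee_rot: [3.14, 0.002, -0.098]
force: [-0.2, -3.1, 5.9]
width: 0.0212
gripper_force: 25.0
```

```bash
python3 m4.py
```

```text
21.1 [ 0.5732 -0.1726  0.0549] 0.021239131838038477 24.996732473373413 [-0.1591 -3.1472  5.871 ] [ 0.0343  0.3699 -0.3456  0.0013 -0.8569  1.4374]
scene tube 1443 y [-0.0171  0.1299] ztop [np.float64(0.0905), np.float64(0.0899), np.float64(0.0891), np.float64(0.0886), np.float64(0.0873)]
scene tail top y [-0.0787 -0.038 ]
wrist tube 2082 y [-0.0229 -0.0052] ztop [np.float64(0.0891), None, None, None, None]
wrist tail top y [-0.0845 -0.0431]
```

Request:
servo_tool(
  moves=[
    {"dx": -0.01, "dy": -0.0099, "dz": 0, "roll": 0, "jaw": 0.15},
    {"dx": -0.0126, "dy": -0.0063, "dz": 0, "roll": 0, "jaw": 0.15},
    {"dx": -0.0139, "dy": -0.0021, "dz": 0, "roll": 0, "jaw": 0.15},
    {"dx": 0, "dy": 0, "dz": 0, "roll": 0, "jaw": 0.15},
    {"dx": 0, "dy": 0, "dz": 0, "roll": 0, "jaw": 0.15},
    {"dx": 0, "dy": 0, "dz": 0, "roll": 0, "jaw": 0.15},
    {"dx": 0, "dy": 0, "dz": 0, "roll": 0, "jaw": 0.15},
    {"dx": 0, "dy": 0, "dz": 0, "roll": 0, "jaw": 0.15},
    {"dx": 0, "dy": 0, "dz": 0, "roll": 0, "jaw": 0.15},
    {"dx": 0, "dy": 0, "dz": 0, "roll": 0, "jaw": 0.15},
  ],
)

```text
t: 22.45
eef_pos: [0.5364, -0.189, 0.0548]
ee_rot: [-3.141, 0.002, -0.098]
force: [-1.9, 8.1, 9.7]
width: 0.0212
gripper_force: 25.0
```

```bash
python3 m4.py
```

```text
22.45 [ 0.5364 -0.189   0.0548] 0.02120677212123212 25.00555247068405 [-1.9477  8.0738  9.7231] [ 0.0044  0.3284 -0.4112 -0.0015 -0.8332  1.4692]
scene tube 1414 y [-0.0117  0.1351] ztop [np.float64(0.0909), np.float64(0.0904), np.float64(0.0908), np.float64(0.0905), np.float64(0.0907)]
scene tail top y [-0.0725 -0.032 ]
wrist tail top y [-0.079  -0.0442]
```

Request:
servo_tool(
  moves=[
    {"dx": -0.002, "dy": 0.0005, "dz": 0, "roll": 0, "jaw": 0.15},
    {"dx": -0.002, "dy": 0.0005, "dz": 0, "roll": 0, "jaw": 0.15},
    {"dx": -0.002, "dy": 0.0005, "dz": 0, "roll": 0, "jaw": 0.15},
    {"dx": 0, "dy": 0, "dz": 0, "roll": 0, "jaw": 0.15},
    {"dx": 0, "dy": 0, "dz": 0, "roll": 0, "jaw": 0.15},
    {"dx": 0, "dy": 0, "dz": 0, "roll": 0, "jaw": 0.15},
    {"dx": 0, "dy": 0, "dz": 0, "roll": 0, "jaw": 0.15},
    {"dx": 0, "dy": 0, "dz": 0, "roll": 0, "jaw": 0.15},
    {"dx": 0, "dy": 0, "dz": 0, "roll": 0, "jaw": 0.15},
    {"dx": 0, "dy": 0, "dz": 0, "roll": 0, "jaw": 0.15},
  ],
)

```text
t: 23.8
eef_pos: [0.5316, -0.1884, 0.0549]
ee_rot: [3.141, 0.0, -0.098]
force: [1.8, 1.4, 5.7]
width: 0.0211
gripper_force: 25.0
```

Request:
servo_tool(
  moves=[
    {"dx": -0.002, "dy": 0.0005, "dz": 0, "roll": 0, "jaw": 0.15},
    {"dx": -0.002, "dy": 0.0005, "dz": 0, "roll": 0, "jaw": 0.15},
    {"dx": 0, "dy": 0, "dz": 0, "roll": 0, "jaw": 0.15},
    {"dx": 0, "dy": 0, "dz": 0, "roll": 0, "jaw": 0.15},
    {"dx": 0, "dy": 0, "dz": 0, "roll": 0, "jaw": 0.15},
    {"dx": 0, "dy": 0, "dz": 0, "roll": 0, "jaw": 0.15},
    {"dx": 0, "dy": 0, "dz": 0, "roll": 0, "jaw": 0.15},
    {"dx": 0, "dy": 0, "dz": 0, "roll": 0, "jaw": 0.15},
    {"dx": 0, "dy": 0, "dz": 0, "roll": 0, "jaw": 0.15},
    {"dx": 0, "dy": 0, "dz": 0, "roll": 0, "jaw": 0.15},
  ],
)

```text
t: 25.05
eef_pos: [0.5276, -0.1875, 0.0549]
ee_rot: [3.141, 0.0, -0.098]
force: [0.2, -0.4, 6.1]
width: 0.0216
gripper_force: 25.0
```

```bash
python3 m4.py
```

```text
25.05 [ 0.5276 -0.1875  0.0549] 0.021616399142034327 24.997835755348206 [ 0.2049 -0.4032  6.1146] [ 0.0085  0.3146 -0.4332  0.0006 -0.8235  1.4642]
scene tube 1411 y [-0.0099  0.1359] ztop [np.float64(0.091), np.float64(0.0912), np.float64(0.0906), np.float64(0.0907), np.float64(0.091)]
scene tail top y [-0.0718 -0.0316]
wrist tail top y [-0.0779 -0.0457]
```

Request:
servo_tool(
  moves=[
    {"dx": -0.0014, "dy": 0.0004, "dz": 0, "roll": 0, "jaw": 0.15},
    {"dx": -0.0014, "dy": 0.0004, "dz": 0, "roll": 0, "jaw": 0.15},
    {"dx": -0.0014, "dy": 0.0005, "dz": 0, "roll": 0, "jaw": 0.15},
    {"dx": -0.0014, "dy": 0.0005, "dz": 0, "roll": 0, "jaw": 0.15},
    {"dx": 0, "dy": 0, "dz": 0, "roll": 0, "jaw": 0.15},
    {"dx": 0, "dy": 0, "dz": 0, "roll": 0, "jaw": 0.15},
    {"dx": 0, "dy": 0, "dz": 0, "roll": 0, "jaw": 0.15},
    {"dx": 0, "dy": 0, "dz": 0, "roll": 0, "jaw": 0.15},
    {"dx": 0, "dy": 0, "dz": 0, "roll": 0, "jaw": 0.15},
    {"dx": 0, "dy": 0, "dz": 0, "roll": 0, "jaw": 0.15},
  ],
)

```text
t: 26.4
eef_pos: [0.5221, -0.1857, 0.0549]
ee_rot: [3.141, 0.0, -0.098]
force: [2.1, -1.6, 5.6]
width: 0.0215
gripper_force: 25.0
```

```bash
python3 m4.py; ls pics | tail -30
```

```text
26.4 [ 0.5221 -0.1857  0.0549] 0.02150910923422552 24.99717503786087 [ 2.0625 -1.6298  5.5705] [ 0.0121  0.3061 -0.4461  0.0007 -0.8188  1.4605]
scene tube 1408 y [-0.0105  0.1364] ztop [np.float64(0.0909), np.float64(0.0908), np.float64(0.0912), np.float64(0.0909), np.float64(0.0908)]
scene tail top y [-0.0706 -0.0307]
wrist tail top y [-0.077  -0.0456]
s2.png
sc3.png
scene0.png
scene_10.45.png
scene_13.10.png
scene_15.75.png
scene_17.15.png
scene_19.75.png
scene_21.10.png
scene_22.45.png
scene_25.05.png
scene_26.40.png
scene_9.05.png
t2.png
top0.png
top_10.45.png
top_13.10.png
top_15.75.png
top_9.05.png
w1.png
wrist_10.45.png
wrist_13.10.png
wrist_15.75.png
wrist_17.15.png
wrist_19.75.png
wrist_21.10.png
wrist_22.45.png
wrist_25.05.png
wrist_26.40.png
wrist_9.05.png
```

Request:
servo_tool(
  moves=[
    {"dx": -0.0014, "dy": 0.0006, "dz": 0, "roll": 0, "jaw": 0.15},
    {"dx": -0.0014, "dy": 0.0006, "dz": 0, "roll": 0, "jaw": 0.15},
    {"dx": -0.0014, "dy": 0.0006, "dz": 0, "roll": 0, "jaw": 0.15},
    {"dx": -0.0014, "dy": 0.0006, "dz": 0, "roll": 0, "jaw": 0.15},
    {"dx": 0, "dy": 0, "dz": 0, "roll": 0, "jaw": 0.15},
    {"dx": 0, "dy": 0, "dz": 0, "roll": 0, "jaw": 0.15},
    {"dx": 0, "dy": 0, "dz": 0, "roll": 0, "jaw": 0.15},
    {"dx": 0, "dy": 0, "dz": 0, "roll": 0, "jaw": 0.15},
    {"dx": 0, "dy": 0, "dz": 0, "roll": 0, "jaw": 0.15},
    {"dx": 0, "dy": 0, "dz": 0, "roll": 0, "jaw": 0.15},
  ],
)

```text
t: 27.75
eef_pos: [0.5167, -0.1831, 0.0549]
ee_rot: [3.141, -0.0, -0.098]
force: [2.1, -4.9, 5.2]
width: 0.0214
gripper_force: 25.0
```

```bash
python3 m4.py
```

```text
27.75 [ 0.5167 -0.1831  0.0549] 0.021393047952992798 24.996542036533356 [ 2.1097 -4.8656  5.2316] [ 0.0171  0.2976 -0.4593  0.0005 -0.814   1.4557]
scene tube 1415 y [-0.0102  0.1362] ztop [np.float64(0.0911), np.float64(0.091), np.float64(0.091), np.float64(0.0913), np.float64(0.0909)]
scene tail top y [-0.0699 -0.0288]
wrist tail top y [-0.0762 -0.0447]
```

Request:
servo_tool(
  moves=[
    {"dx": 0, "dy": 0, "dz": 0, "roll": 0, "jaw": 0.3},
    {"dx": 0, "dy": 0, "dz": 0, "roll": 0, "jaw": 0.5},
    {"dx": 0, "dy": 0, "dz": 0, "roll": 0, "jaw": 0.5},
    {"dx": 0, "dy": 0, "dz": 0, "roll": 0, "jaw": 0.5},
    {"dx": 0, "dy": 0, "dz": 0.01, "roll": 0, "jaw": 0.5},
    {"dx": 0, "dy": 0, "dz": 0.03, "roll": 0, "jaw": 0.5},
    {"dx": 0, "dy": 0, "dz": 0.04, "roll": 0, "jaw": 0.5},
    {"dx": 0, "dy": 0, "dz": 0.04, "roll": 0, "jaw": 0.5},
    {"dx": -0.03, "dy": -0.03, "dz": 0.02, "roll": 0, "jaw": 0.5},
    {"dx": -0.03, "dy": -0.04, "dz": 0, "roll": 0, "jaw": 0.5},
  ],
)

```text
t: 29.1
eef_pos: [0.4573, -0.2533, 0.1977]
ee_rot: [3.141, -0.005, -0.095]
force: [-0.6, -1.1, -0.3]
width: 0.0435
gripper_force: 0.0
```

Request:
servo_tool(
  moves=[
    {"dx": 0, "dy": -0.04, "dz": 0, "roll": 0, "jaw": 0.5},
    {"dx": 0, "dy": -0.04, "dz": 0, "roll": 0, "jaw": 0.5},
    {"dx": 0, "dy": -0.04, "dz": 0, "roll": 0, "jaw": 0.5},
    {"dx": 0, "dy": -0.04, "dz": 0, "roll": 0, "jaw": 0.5},
    {"dx": 0, "dy": 0, "dz": 0, "roll": 0, "jaw": 0.5},
    {"dx": 0, "dy": 0, "dz": 0, "roll": 0, "jaw": 0.5},
    {"dx": 0, "dy": 0, "dz": 0, "roll": 0, "jaw": 0.5},
    {"dx": 0, "dy": 0, "dz": 0, "roll": 0, "jaw": 0.5},
    {"dx": 0, "dy": 0, "dz": 0, "roll": 0, "jaw": 0.5},
    {"dx": 0, "dy": 0, "dz": 0, "roll": 0, "jaw": 0.5},
  ],
)

```text
t: 30.35
eef_pos: [0.4568, -0.4126, 0.1949]
ee_rot: [3.142, -0.0, -0.097]
force: [-0.2, 0.4, 0.1]
width: 0.0437
gripper_force: 0.0
```

```bash
python3 m4.py
python3 - <<'E'
from h import *
a,_=grab_frame('scene');b,_=grab_frame('top')
A=cv2.resize(a[170:350,140:390],(800,576)[:2] if 0 else (750,540))
cv2.imwrite('pics/fin.png',np.hstack([cv2.resize(a[160:360,140:390],(400,320)),cv2.resize(b[140:310,250:450],(400,320))])[:,:,::-1])
E
```

```text
30.35 [ 0.4568 -0.4126  0.1949] 0.043706233776597464 0.0 [-0.2297  0.3977  0.1358] [-0.4177  0.2674 -0.139   0.     -1.1642  1.8913]
scene tube 1414 y [-0.0094  0.1364] ztop [np.float64(0.0917), np.float64(0.0909), np.float64(0.0913), np.float64(0.091), np.float64(0.091)]
scene tail top y [-0.0698 -0.0295]
```

View pics/fin.png

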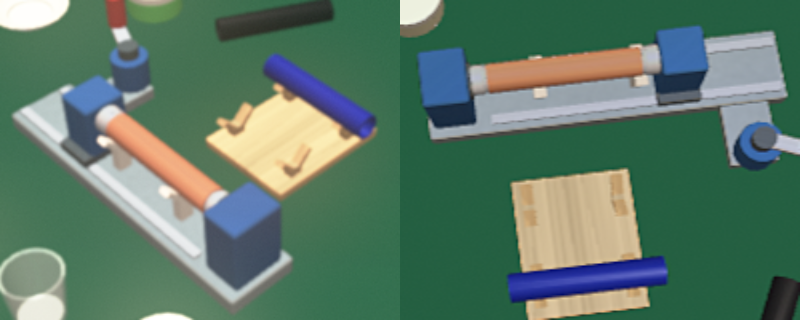

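The final picture shows the copper tube level between both centres and clear of the rests (left half about (165,155), right half about (565,70)). The blue tube is still on the rack and the gripper is clear, so I hand the job in.

```bash
python3 -c "
from station import *
print(job_done())"
```

```text
the job is handed in; nothing more can be done
None
```

I mounted the copper tube between both centres, wound home with the crank and lifted off the rests, left the blue tube on the rack, and handed the job in at about 30 s; no verdict came back.

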